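# Tap a clevis block down onto its parallels in the bench vise

## Robot

A 6-joint arm with a two-finger parallel gripper is mounted at the origin on a cart in front of the work surface, level with it; the furniture and walls round the work are solid. World frame = base frame: x ahead of the robot, y to its left, z up, the work surface at z = 0. Lengths are in mm, angles in rad, forces in N, time in s.
With the tool pointing down it reaches from about 150 to 775 mm from the base axis. Payload 6.1 kg.
Tool frame: the origin (TCP) lies midway between the tips of the shut fingers; the grasp point (between the pads) lies 19 mm behind it; z points along the fingers, y is the line along which they close (so a half turn about z gives the same grasp; the last joint's range is limited). The gripper opens to 85 mm and grips with 20 to 120 N. Pads are 22 mm wide; open, the fingers measure 114 mm over their backs; the gripper's body (76 mm by 85 mm) begins 54 mm behind the grasp point. The pads swing forward as they close: fully open they stand 13 mm farther back than shut.
Start: joints at [1.31, 0.126, -0.04, 1.405, 0, 1.571], TCP at [135.367, 507.232, 231.295] pointing down, gripper open.
Joint ranges: [-2.72, 2.72], [-0.95, 1.95], [-1.27, 1.35], [-1.78, 2.02], [-1.46, 1.47], [-3.14, 3.14]. Speed limits (rad/s): [2.39, 2.39, 3.01, 3.14, 3.14, 3.14].

## Interface

Orientations are given as a 3x3 rotation matrix whose columns are the frame's x, y, z axes.
In Python, from plant import ctrl gives the robot as it stands.
- The arm moves only by the shell command python3 nudge.py [OPENING] [FORCE], which reads ROWS from standard input. ROWS is a JSON list of rows, 1 to 8 of them, each an object with the fields d (a list: dx, dy, dz in mm), rot (a list: a rotation vector rx, ry, rz in rad); a field left out counts as zero; each row is the pose to reach, as a shift and turn from the pose commanded when the command began, along the tool's axes at that moment; what a row does not reach only later rows make up. A row lasts 1/10 s, in which the tool goes at most 50 mm and 0.15 rad, less where a joint would pass 70% of its speed; a pose out of reach is approached as far as the arm can. OPENING is the finger opening in mm, set as the command begins (- or left out keeps the last). The fingers move at their own pace and stop on an object; FORCE is the grip in N (left out, the last holds). Time passes only in rows, so rows that do not move let the fingers close. It prints the time, the measured TCP pose, the force, the opening and the grip force at its end. Input that does not fit is refused with a message, and nothing moves.
- ctrl.get_obs(): the state, without advancing time (a new reading comes with each control period).
- ctrl.grab_frame(name): name is "scene" or "side" or "wrist"; returns the picture (400x640x3 uint8, blue, green, red); there is no depth.
- ctrl.camera_info(name): a dict with "vertical_fov" (degrees; the focal length in pixels is half the picture's height over the tangent of half this angle, whatever the lens; pixels are square), "cx", "cy" (the principal point, pixels), "R" (3x3) and "t" (3): a world point X has camera coordinates R X + t; the wrist camera has in their place "T_tool_cam" (4x4, takes a point from camera to tool coordinates, whose origin is the TCP and whose axes are the flange's). Camera axes: x right, y down, z forward; pixel columns grow to the right and rows downward; lengths in mm; the calibration is good to about 2 mm. A picture is of the moment at which its call begins: read the wrist's pose just before it. camera_info takes no time and is no camera call.
- ctrl.close_job(): hands the job in; it is judged then, once.
The state is a dict: "t": time; "qpos": joint angles; "joint_velocities": joint speeds; "tau": joint torques, N m; "eef_pos": TCP position; "tcp_rot": TCP orientation; "force": force on the tool from outside, world axes, zero at the start; "moment": the same for the moment, N m; "width": finger opening in mm; "finger_force": force on a finger pad.
Only numpy, scipy, OpenCV 4.12 (cv2) and the standard library are available. Lean on these libraries where they do the work, as an engineer would, in place of code of your own. Each camera call takes 0.05 s, during which the arm holds its last target. There are 200 camera calls.

## Task

The clevis block was clamped in the bench vise crooked and too high, so the two parallels under it are loose and have wandered endwise: push each parallel back until it stands out about equally at both ends of the block, then take the nylon-nosed drift and tap the block down on its two lugs, firmly but without hard blows and without touching it with the gripper's fingers, until both ends are fully down on the parallels. Prove that the parallels are trapped by pushing steadily, with about 5 N, on an end of each, first the one at the fixed jaw, then the one at the moving jaw: neither may slide any more. Finish with the drift standing upright on the bench and released.

Things in the scene. Friction and masses are not known exactly. Their poses are not given: they have to be found in the camera images.
- vise_seat (a point): point fixed to the blue bench vise (bolted down, clamped tight): middle of the 44 mm jaw opening, level with the parallels' tops, 61 mm above the bench. x along the jaws (they span -50 to +50 mm; their tops are 16 mm above this point), y from the fixed jaw (face at -22 mm) to the moving jaw (+22 mm; its screw and T-handle lie beyond), z up
- block: dark iron clevis block 110 (x, along the jaws) x 44 (y) x 58 mm high: base with a lug at each end. Origin: centre of underside, z up; at vise_seat and level when seated. Starts 5-8 mm high, rocked up to 0.06 rad about y. Jaw friction holds it: 10-14 N down on a lug slips it till its low end lands, then 13-15 N on the high lug rocks it level; firm taps of 20-25 N on both lugs trap hard
- lug_a (a point): middle of the flat top (30 x 44 mm) of the lug at the block's +x end, 40 mm from the block's middle; 58 mm above vise_seat when this end is fully down
- lug_b (a point): middle of the flat top (30 x 44 mm) of the lug at the block's -x end, 40 mm from the block's middle; 58 mm above vise_seat when this end is fully down
- parallel_fixed: loose ground steel parallel, 150 long x 10 thick x 20 mm high, on edge on the vise's bed along the fixed jaw. Origin: centre of its underside; x along its length (ends at +75 and -75 mm), z up. Starts up to 22 mm off centre along the jaws. Loose it slides endwise at 1 to 1.5 N; trapped hard it stands some 7 N, trapped lightly less. Its ends stick out past the jaws into free space.
- parallel_moving: loose ground steel parallel, 150 long x 10 thick x 20 mm high, on edge on the vise's bed along the moving jaw. Origin: centre of its underside; x along its length (ends at +75 and -75 mm), z up. Starts up to 22 mm off centre along the jaws. Loose it slides endwise at 1 to 1.5 N; trapped hard it stands some 7 N, trapped lightly less. Its ends stick out past the jaws into free space.
- drift: soft drift, a round bar 130 mm high standing on its nose on the bench, 0.45 kg. Origin: centre of the nose's flat end face (underside), z up along the bar. White nylon nose 26 mm across from 0 to 22 mm, brass body 25 mm across, black rubber hand guard 34 mm across from 62 to 71 mm, above it the ringed brass shank 25 mm across, 71 to 130 mm, to be gripped

How it is judged:
By the outcome, as a careful person would: the job done as asked, in the order asked, and still so for the second after the job is handed in, with the robot touching nothing.
It also fails if it takes over 72 s, if anything falls off the work surface, if the arm or the gripper's body presses on something with over 40 N, if the wrist force passes 120 N, or if a joint passes its speed limit or range.

## Working session

There is one attempt and no reset: what is moved stays moved. The work goes in short steps, Python scripts to look and compute and a shell command to move; the robot and the scene stay as the last step left them, time stands still between calls to the robot, and variables do not carry over. Pictures are saved under pics/ and viewed, at most 10 in all, crops included, and the job is handed in when it is done.

```bash
ls; mkdir -p pics
python3 - <<'E'
from plant import ctrl
import cv2,numpy as np
for n in ("scene","side","wrist"):
    c=ctrl.camera_info(n); print(n,{k:np.round(v,3).tolist() for k,v in c.items()})
    if n!="wrist":
        cv2.imwrite(f"pics/{n}0.png",ctrl.grab_frame(n))
o=ctrl.get_obs();print(o['t'],np.round(o['tcp_rot'],3).tolist(),o['force'])
E
```

```text
nudge.py
pics
plant.py
scene {'vertical_fov': 44.727, 'cx': 314.185, 'cy': 198.345, 'R': [[-0.541, -0.841, 0.023], [-0.43, 0.253, -0.867], [0.723, -0.479, -0.498]], 't': [217.983, 300.71, 573.179]}
side {'vertical_fov': 48.748, 'cx': 316.143, 'cy': 198.819, 'R': [[-0.973, -0.229, -0.023], [-0.11, 0.551, -0.828], [0.202, -0.803, -0.561]], 't': [470.173, 146.996, 809.801]}
wrist {'vertical_fov': 60.008, 'cx': 320.612, 'cy': 198.894, 'T_tool_cam': [[-0.001, -0.962, -0.274, 68.909], [1.0, -0.001, -0.0, -0.265], [0.0, -0.274, 0.962, -143.006], [0.0, 0.0, 0.0, 1.0]]}
0.1 [[-0.966, 0.258, -0.0], [0.258, 0.966, -0.001], [-0.0, -0.001, -1.0]] [ 0.65552198 -0.19655309 -0.55014516]
```

View pics/scene0.png

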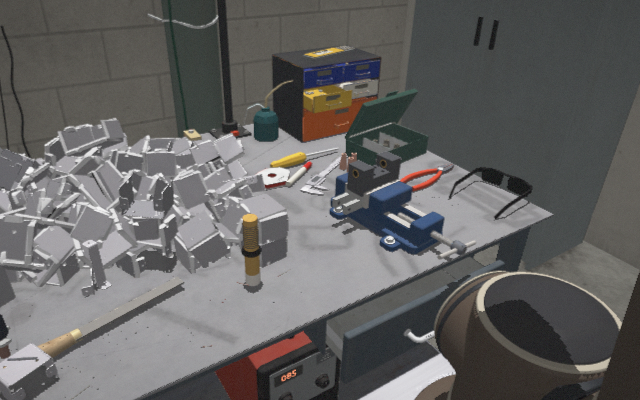

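View pics/side0.png

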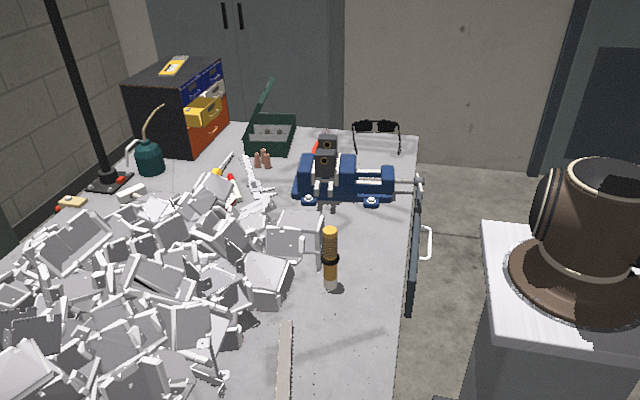

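```bash
cat > h.py <<'E'
from plant import ctrl
import cv2,numpy as np
def cam(n):
    c=ctrl.camera_info(n); f=200/np.tan(np.radians(c['vertical_fov'])/2)
    K=np.array([[f,0,c['cx']],[0,f,c['cy']],[0,0,1]])
    if n=='wrist':
        o=ctrl.get_obs(); T=np.eye(4);T[:3,:3]=o['tcp_rot'];T[:3,3]=o['eef_pos']
        M=np.linalg.inv(T@np.array(c['T_tool_cam'])); return K,M[:3,:3],M[:3,3]
    return K,np.array(c['R']),np.array(c['t'])
def ray(n,uv,C=None):
    K,R,t=C or cam(n); d=R.T@np.linalg.solve(K,[uv[0],uv[1],1]); return -R.T@t,d
def onplane(n,uv,z,C=None):
    p,d=ray(n,uv,C); return p+d*(z-p[2])/d[2]
def tri(obs):  # [(cam,uv)] 
    A=np.zeros((3,3));b=np.zeros(3)
    for n,uv in obs:
        p,d=ray(n,uv); d/=np.linalg.norm(d);P=np.eye(3)-np.outer(d,d);A+=P;b+=P@p
    return np.linalg.solve(A,b)
def proj(n,X,C=None):
    K,R,t=C or cam(n); q=K@(R@np.asarray(X,float)+t); return q[:2]/q[2]
def crop(n,u,v,w,h,s,img=None):
    img=ctrl.grab_frame(n) if img is None else img
    return cv2.resize(img[v:v+h,u:u+w],None,fx=s,fy=s,interpolation=cv2.INTER_CUBIC)
E
python3 - <<'E'
from h import *
a=crop('scene',310,140,160,120,5,cv2.imread('pics/scene0.png')); cv2.imwrite('pics/c1.png',a)
b=crop('side',280,125,150,100,5,cv2.imread('pics/side0.png')); cv2.imwrite('pics/c2.png',b)
print('drift base',onplane('scene',(252,283),0),onplane('side',(330,286),0), 'top',onplane('scene',(250,218),130),onplane('side',(330,230),130))
print(tri([('scene',(374,153)),('side',(327,143))]))
E
```

```text
drift base [428.16239025 110.12232008   0.        ] [431.32280947 109.28708331   0.        ] top [428.61117023 107.53033345 130.        ] [430.68081367 108.74972612 130.        ]
[ 501.87586008 -198.60949441  137.57766289]
```

View pics/c1.png

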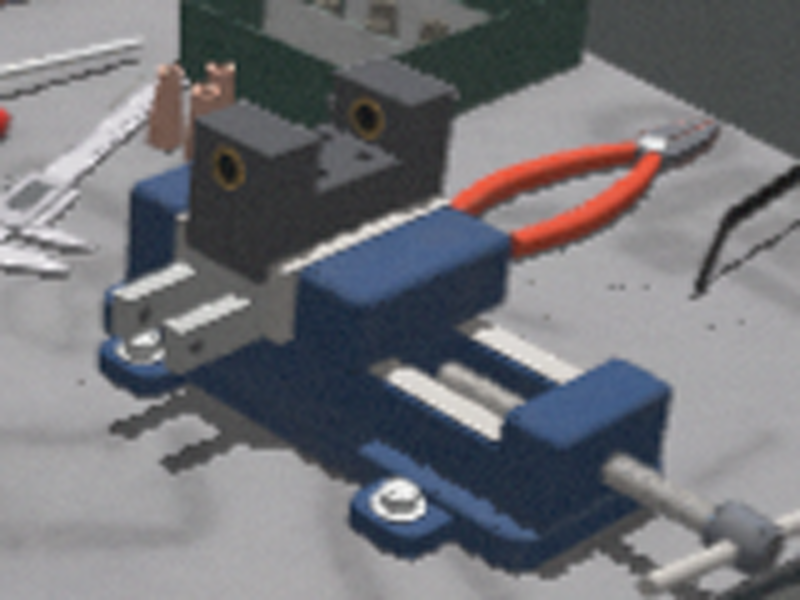

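View pics/c2.png

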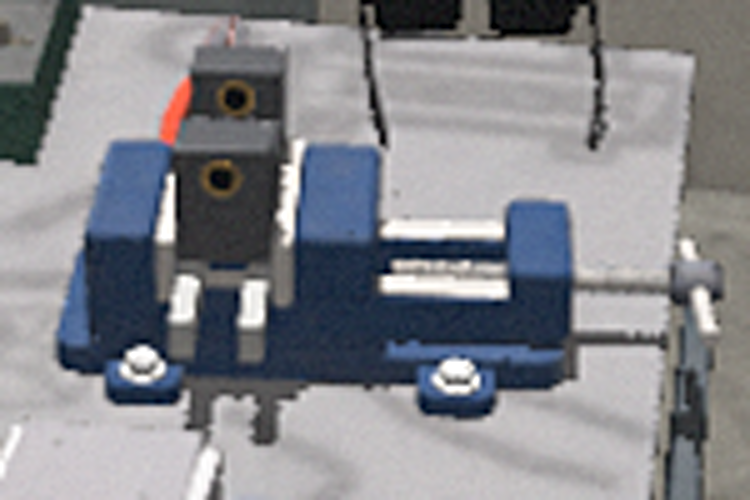

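Run:
```python
from h import *
S=lambda u,v:('scene',(310+u/5,140+v/5)); D=lambda u,v:('side',(280+u/5,125+v/5))
for n,a,b in [('A fix+',(195,118),(173,152)),('A mov+',(280,160),(280,152)),('A mov-',(320,143),(285,120)),('A fix-',(245,102),(180,118)),
 ('B fix-',(380,60),(195,47)),('B mov-',(458,88),(288,50)),
 ('Pfix l',(113,290),(170,320)),('Pfix r',(133,305),(193,322)),('Pmov l',(163,323),(240,325)),('Pmov r',(183,338),(263,328)),
 ('Mjaw +x',(357,308),(303,240)),('Mjaw -x screw',(508,243),(380,148))]:
    X=tri([S(*a),D(*b)]); print(n,X.round(1), (proj('scene',X)-S(*a)[1]).round(1))
```

```text
A fix+ [ 519.9 -153.4  122.8] [-0.1  0.4]
A mov+ [ 473.2 -159.5  123.7] [-0.   0.1]
A mov- [ 474.9 -180.8  126.5] [ 0.2 -0.6]
A fix- [ 523.1 -181.1  123.4] [ 0.1 -0.3]
B fix- [ 534.8 -262.   118.9] [ 0.1 -0.3]
B mov- [ 490.  -264.7  121.7] [-0.2  0.5]
Pfix l [ 513.  -112.7   60.6] [ 0. -0.]
Pfix r [ 503.4 -116.1   58.1] [ 0.1 -0.3]
Pmov l [ 482.1 -115.    60.4] [ 0. -0.]
Pmov r [ 472.4 -117.9   58. ] [ 0.  -0.1]
Mjaw +x [ 470.6 -205.5   49. ] [ 0.4 -1.2]
Mjaw -x screw [ 443.1 -257.3   75.6] [ 0.1 -0.3]
```

```bash
cat >> h.py <<'E'
from scipy.spatial.transform import Rotation as Ro
def go(X,Rt=None):
    o=ctrl.get_obs();R=np.array(o['tcp_rot']); Rt=R if Rt is None else Rt
    print(np.r_[R.T@(np.array(X)-o['eef_pos']),0].round(1)[:3],Ro.from_matrix(R.T@Rt).as_rotvec().round(3),'t',round(o['t'],2),'F',np.round(o['force'],1))
def down(yaw,tilt=0):  # tool x at heading yaw; tilt: body leans toward +tool x
    c,s=np.cos(yaw),np.sin(yaw)
    B=np.array([[c,s,0],[s,-c,0],[0,0,-1.]]); return B@Ro.from_rotvec([0,tilt,0]).as_matrix()
E
python3 -c "
from h import *
print(down(1.7,.3)[:,2])
go([505,-208,240],down(np.radians(97.8)))"
echo '[{"d": [-34, -37, -8], "rot": [0, 0, 0.07]}, {"d": [-68, -74, -8], "rot": [0, 0, 0.15]}, {"d": [-102, -112, -8], "rot": [0, 0, 0.22]}, {"d": [-136, -149, -8], "rot": [0, 0, 0.29]}, {"d": [-169, -186, -8], "rot": [0, 0, 0.37]}, {"d": [-203, -223, -8], "rot": [0, 0, 0.44]}, {"d": [-237, -260, -8], "rot": [0, 0, 0.51]}, {"d": [-271, -298, -8], "rot": [0, 0, 0.59]}]' | python3 nudge.py 0; python3 -c "
from h import *
go([505,-208,240],down(np.radians(97.8)))"
```

```text
t: 0.9
eef_pos: [319.0, 150.6, 239.3]
tcp_rot: [[-0.658, 0.753, 0.0], [0.753, 0.658, 0.0], [-0.0, 0.0, -1.0]]
force: [2.3, 1.1, 0.2]
width: -0.0
finger_force: 0.0
[-392.5  -95.7   -0.7] [ 0.001 -0.     0.581] t 0.9 F [2.3 1.1 0.2]
```

```bash
echo '[{"d": [-48, -12, 0], "rot": [0, 0, 0.07]}, {"d": [-96, -24, 0], "rot": [0, 0, 0.14]}, {"d": [-144, -36, 0], "rot": [0, 0, 0.22]}, {"d": [-192, -48, 0], "rot": [0, 0, 0.29]}, {"d": [-240, -60, 0], "rot": [0, 0, 0.36]}, {"d": [-288, -72, 0], "rot": [0, 0, 0.43]}, {"d": [-336, -84, 0], "rot": [0, 0, 0.5]}, {"d": [-392, -96, 0], "rot": [0, 0, 0.58]}]' | python3 nudge.py; echo '[{}, {}]' | python3 nudge.py
python3 - <<'E'
from h import *
go([505,-208,240],down(np.radians(97.8)))
import pickle
C=cam('wrist');im=ctrl.grab_frame('wrist');pickle.dump(C,open('C1.pkl','wb'))
cv2.imwrite('pics/w1raw.png',im)
for X in [(505,-208,61),(505,-208,0)]: print(proj('wrist',X,C))
cv2.imwrite('pics/w1.png',cv2.resize(im,(800,500),interpolation=cv2.INTER_CUBIC))
E
```

```text
t: 1.7
eef_pos: [501.8, -201.3, 238.9]
tcp_rot: [[-0.136, 0.991, -0.0], [0.991, 0.136, 0.0], [0.0, -0.0, -1.0]]
force: [0.6, 0.4, -0.1]
width: -0.1
finger_force: 0.0
t: 1.9
eef_pos: [501.4, -200.1, 238.0]
tcp_rot: [[-0.138, 0.99, -0.002], [0.99, 0.138, 0.001], [0.001, -0.002, -1.0]]
force: [-0.1, 0.6, -0.2]
width: 0.2
finger_force: 0.0
[-8.3  2.5 -2. ] [-0.002 -0.001  0.002] t 1.9 F [-0.1  0.6 -0.2]
[323.27441236 185.24138933]
[322.92932816 172.50660738]
```

View pics/w1.png

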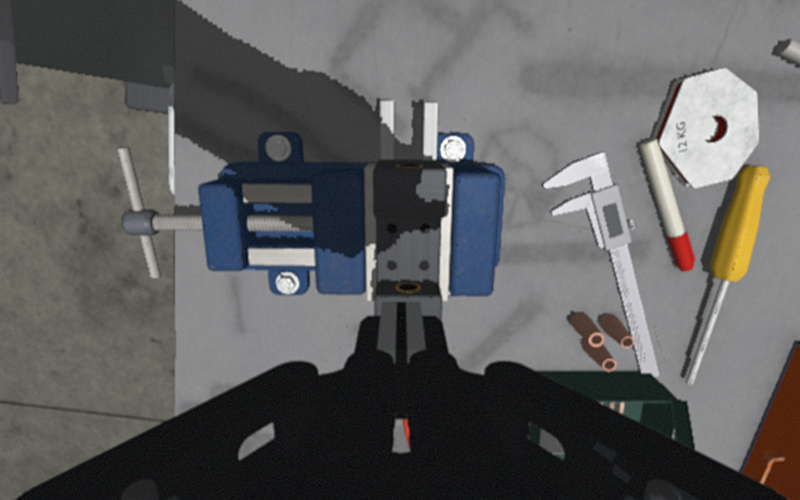

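Run:
```python
from h import *
im=cv2.imread('pics/w1raw.png')
cv2.imwrite('pics/w1c.png',crop('',245,70,170,180,3.3,img=cv2.convertScaleAbs(im,alpha=1.8,beta=15)))
```

```text
(no output)
```

View pics/w1c.png

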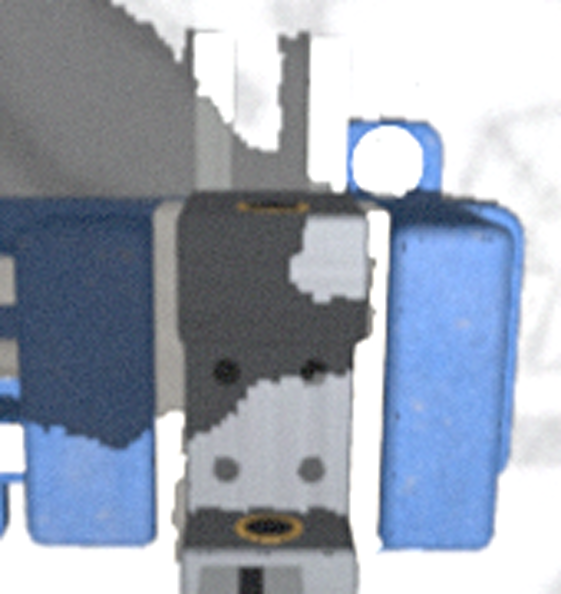

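Run:
```python
from h import *
import pickle
C=pickle.load(open('C1.pkl','rb'))
q=lambda u,v,z:onplane('wrist',(245+u/3.3,70+v/3.3),z,C)
ax=np.array([-.136,.991]);ay=np.array([-.991,-.136])
for n,u,v,z in [('Pm l',195,32,61),('Pm r',236,32,61),('Pm far',193,190,61),('Pmr far',233,190,61),('Pf l',310,36,61),('Pf r',350,36,61),('blueM +',155,215,77),('blueM -',155,545,77),('blueF +',390,222,77),('blueF -',381,548,77),('plateM+',156,203,77),('plateF+',388,210,77),
 ('A m+',180,210,124),('A f+',370,212,124),('A m-',180,345,124),('A f-',370,340,124),('B m+',183,549,119),('B f+',357,549,119)]:
    X=q(u,v,z); d=X[:2]-[505,-208]; print(n,X[:2].round(1),(d@ax).round(1),(d@ay).round(1))
```

```text
Pm l [ 475.1 -116.3] 94.9 17.1
Pm r [ 485.9 -114.8] 94.9 6.2
Pm far [ 479.7 -157.2] 53.8 18.1
Pmr far [ 490.6 -155.7] 53.8 7.1
Pf l [ 505.5 -113.1] 94.0 -13.4
Pf r [ 516.  -111.7] 94.0 -24.0
blueM + [ 471.3 -163.7] 48.5 27.4
blueM - [ 481.9 -256. ] -44.4 29.4
blueF + [ 532.7 -157. ] 46.7 -34.4
blueF - [ 545.8 -248. ] -45.2 -35.0
plateM+ [ 471.2 -160.6] 51.6 27.1
plateF+ [ 531.7 -154. ] 49.8 -33.8
A m+ [ 479.9 -157. ] 54.0 18.0
A f+ [ 521.7 -151.6] 53.6 -24.2
A m- [ 483.6 -187.3] 23.4 18.4
A f- [ 526.5 -180.2] 24.6 -25.1
B m+ [ 490.3 -239. ] -28.7 18.8
B f+ [ 532.7 -233.1] -28.6 -24.0
```

```bash
cat >> h.py <<'E'
AX=np.array([-.1345,.9909]);AY=np.array([-.9909,-.1345]);SEAT=np.array([508.4,-209.05])
YAW=np.arctan2(AX[1],AX[0])
def V(x,y,z): return np.r_[SEAT+x*AX+y*AY,z]
def W():
    o=ctrl.get_obs();d=np.array(o['eef_pos'][:2])-SEAT;f=np.array(o['force'][:2]);print('V',(d@AX).round(1),(d@AY).round(1),round(o['eef_pos'][2],1),'Fx,Fy',(f@AX).round(2),(f@AY).round(2),'Fz',round(o['force'][2],2),'t',round(o['t'],2))
E
python3 -c "
from h import *
W();go(V(128,-15.5,100),down(YAW,-.3))"
```

```text
V 10.8 5.9 238.6 Fx,Fy 0.13 -0.36 Fz -0.42 t 1.95
[117.   22.1 138.6] [-0.001 -0.301  0.005] t 1.95 F [ 0.3  0.2 -0.4]
```

```bash
echo '[{"d": [40, 7, 10], "rot": [0, -0.1, 0]}, {"d": [80, 14, 30], "rot": [0, -0.2, 0]}, {"d": [110, 22, 70], "rot": [0, -0.3, 0]}, {"d": [117, 22, 110], "rot": [0, -0.3, 0]}, {"d": [117, 22, 138], "rot": [0, -0.3, 0]}, {"d": [117, 22, 138], "rot": [0, -0.3, 0]}]' | python3 nudge.py|head -2; python3 -c "
from h import *
W();go(V(120,-15.5,46),down(YAW,-.3));print(down(YAW,-.3).T@np.r_[-AX,0])"
```

```text
t: 2.55
eef_pos: [503.5, -78.2, 98.0]
V 130.3 -12.7 98.0 Fx,Fy 0.53 0.36 Fz 0.51 t 2.55
[ 5.4  3.  52.7] [-0.004 -0.001  0.011] t 2.55 F [-0.4  0.5  0.5]
[-9.55323621e-01  8.09759538e-17  2.95516226e-01]
```

```bash
echo '[{"d": [3, 2, 25]}, {"d": [5, 3, 52], "rot": [0, 0, 0.01]}, {"d": [5, 3, 53], "rot": [0, 0, 0.01]}, {"d": [5, 3, 53], "rot": [0, 0, 0.01]}]' | python3 nudge.py|head -1; python3 -c "
from h import *
W()"; echo '[{"d": [-5, 0, 1.5]}, {"d": [-9.5, 0, 3]}, {"d": [-9.5, 0, 3]}]' | python3 nudge.py|head -1; python3 -c "
from h import *
W()
cv2.imwrite('pics/side1.png',crop('side',290,125,130,100,6))"
```

```text
t: 2.95
V 116.9 -19.2 50.8 Fx,Fy 0.28 -0.91 Fz 0.2 t 2.95
t: 3.25
V 106.3 -19.6 50.4 Fx,Fy 0.15 -0.23 Fz -0.74 t 3.25
```

View pics/side1.png

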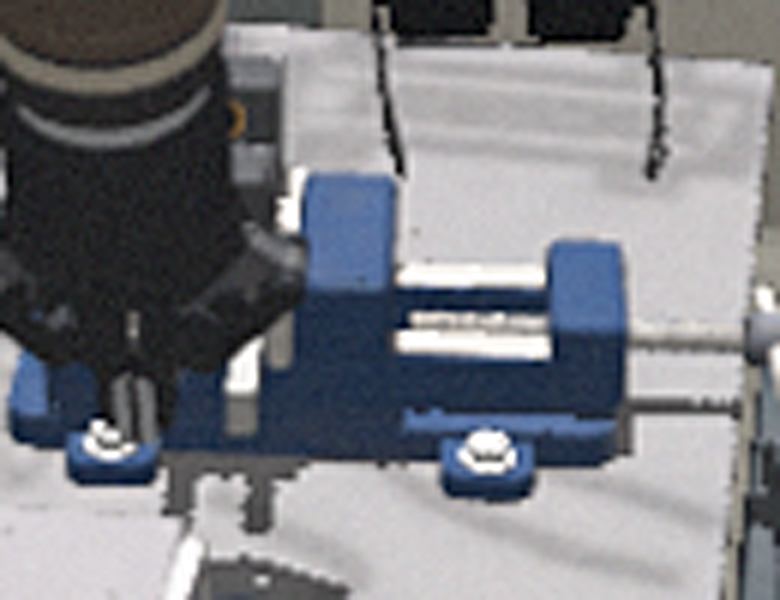

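```bash
for k in 1 2 3; do echo '[{"d": [-2, -1, 1]}, {"d": [-4, -1, 1.6]}]' | python3 nudge.py|head -1; python3 -c "
from h import *
W()"; done
```

```text
t: 3.5
V 102.8 -17.9 48.8 Fx,Fy 1.29 1.0 Fz 1.19 t 3.5
t: 3.7
V 98.4 -16.8 48.4 Fx,Fy 1.25 -0.2 Fz 1.6 t 3.7
t: 3.9
V 94.0 -15.8 48.1 Fx,Fy 1.81 -0.63 Fz 2.46 t 3.9
```

```bash
echo '[{"d": [-3, 0, 1]}, {"d": [-6, 0, 2]}, {"d": [-8, 0, 2.4]}, {"d": [-8, 0, 2.4]}]' | python3 nudge.py|head -1; python3 -c "
from h import *
W()"; echo '[{"d": [5, 0, -1.5]}, {"d": [15, -5, -10]}, {"d": [15, -15, -30]}, {"d": [15, -30, -40]}, {"d": [25, -30, -40]}, {"d": [25, -30, -40]}]' | python3 nudge.py|head -1
python3 - <<'E'
from h import *
W();go(V(115,15.5,48),down(YAW,-.3))
C=cam('wrist');im=ctrl.grab_frame('wrist')
import pickle;pickle.dump(C,open('C2.pkl','wb'))
for p in [(95,15,61),(75,-15,61),(55,0,61)]: print(proj('wrist',V(*p),C))
cv2.imwrite('pics/w2.png',im)
E
```

```text
t: 4.3
V 85.3 -15.8 48.1 Fx,Fy -0.2 0.81 Fz 0.09 t 4.3
t: 4.9
V 122.9 14.2 78.8 Fx,Fy -0.28 -0.74 Fz -0.4 t 4.9
[ 1.5 -1.4 31.8] [ 0.002 -0.    -0.004] t 4.9 F [ 0.8 -0.2 -0.4]
[318.9578541  274.61385591]
[371.83645854 299.56153189]
[344.3293352  322.34303549]
```

View pics/w2.png

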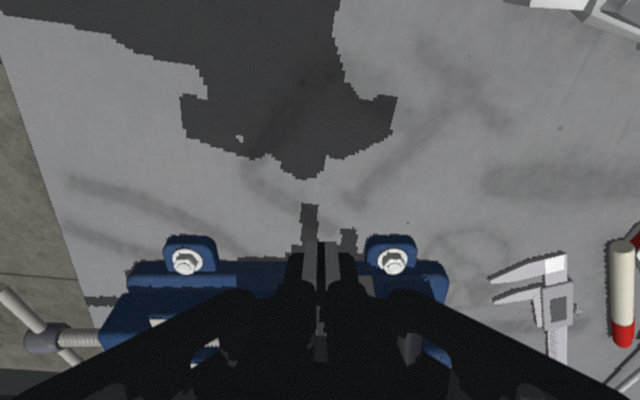

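```bash
echo '[{"d": [3, -1, 16]}, {"d": [3, -1, 32]}, {"d": [-5, -1, 34]}, {"d": [-5, -1, 34]}, {"d": [-8, -1, 35]}, {"d": [-8, -1, 35]}]' | python3 nudge.py|head -1;python3 -c "
from h import *
W()"; for k in 1 2 3; do echo '[{"d": [-2, 0, 0.6]}, {"d": [-4, 0, 1.2]}]' | python3 nudge.py|head -1; python3 -c "
from h import *
W()"; done
```

```text
t: 5.55
V 103.2 14.5 48.4 Fx,Fy 0.14 0.09 Fz 0.75 t 5.55
t: 5.75
V 99.5 14.7 48.3 Fx,Fy 1.31 -0.25 Fz 2.38 t 5.75
t: 5.95
V 95.2 14.9 48.1 Fx,Fy 1.92 -0.23 Fz 0.86 t 5.95
t: 6.15
V 90.9 15.0 48.0 Fx,Fy 2.75 -0.53 Fz 2.46 t 6.15
```

```bash
echo '[{"d": [-3, 0, 1]}, {"d": [-6, 0, 1.8]}, {"d": [-6, 0, 1.8]}]' | python3 nudge.py|head -1;python3 -c "
from h import *
W()"; echo '[{"d": [10, 0, -2]}, {"d": [25, 0, -20]}, {"d": [55, 0, -50]}, {"d": [95, 0, -90]}, {"d": [135, 0, -120]}, {"d": [135, 0, -120]}]' | python3 nudge.py|head -1
python3 - <<'E'
from h import *
W()
a=ctrl.grab_frame('scene');b=ctrl.grab_frame('side')
cv2.imwrite('pics/s2raw.png',a);cv2.imwrite('pics/d2raw.png',b)
A=crop('',325,165,60,60,6.5,img=a);B=crop('',300,165,60,60,6.5,img=b)
cv2.imwrite('pics/sd2.png',np.hstack([A,B]))
E
```

```text
t: 6.45
V 84.3 15.3 47.9 Fx,Fy 0.06 -0.21 Fz 0.95 t 6.45
t: 7.05
V 253.5 13.4 124.7 Fx,Fy 0.35 -0.16 Fz -0.27 t 7.05
```

View pics/sd2.png

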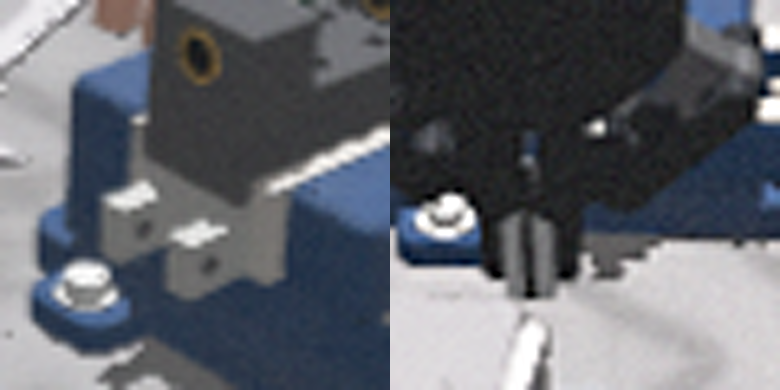

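Run:
```python
from h import *
def f(n,u,v,z):
    X=onplane('scene',(u,v),z);d=X[:2]-SEAT;print(n,(d@AX).round(1),(d@AY).round(1))
q=lambda u,v:(325+u/6.5,165+v/6.5); p=lambda u,v:(310+u/5,140+v/5)
f('f0',*p(113,290),61);f('f0',*p(133,305),61);f('m0',*p(163,323),61);f('m0',*p(183,338),61)
f('f1',*q(102,197),61);f('f1',*q(130,213),61);f('m1',*q(165,240),61);f('m1',*q(198,254),61)
f('blk A bottom mov',*q(237,207),68);f('A top f',*p(195,118),126);f('A top m',*p(280,160),126)
f('B top m end',*p(458,88),123);f('B top f end',*p(380,60),123)
f('jawM+ top',*p(300,270),77);
for X in [(50,22,77),(-50,22,77),(50,-22,77),(55,22,126),(55,-22,126),(-55,22,123),(75,-11,61),(75,20,61)]:
    uv=proj('scene',V(*X));print(X,((uv-[325,165])*6.5).round(),((uv-[310,140])*5).round())
```

```text
f0 95.4 -16.9
f0 97.2 -3.3
m0 97.5 14.2
m0 99.3 27.3
f1 75.3 -14.9
f1 75.3 -2.3
m1 78.4 16.2
m1 76.4 28.4
blk A bottom mov 55.9 23.9
A top f 56.9 -15.4
A top m 56.8 31.0
B top m end -52.6 26.1
B top f end -47.8 -12.3
jawM+ top 46.4 37.1
(50, 22, 77) [248. 173.] [266. 258.]
(-50, 22, 77) [467.  80.] [434. 186.]
(50, -22, 77) [148. 119.] [189. 217.]
(55, 22, 126) [249.  33.] [266. 150.]
(55, -22, 126) [145. -18.] [187. 111.]
(-55, 22, 123) [493. -54.] [454.  83.]
(75, -11, 61) [111. 202.] [161. 280.]
(75, 20, 61) [182. 242.] [215. 311.]
```

Run:
```python
from h import *
for p in [(270,262),(288,262),(242,265)]: print('scene',p,onplane('scene',p,0).round(0)[:2],onplane('scene',p,60).round(0)[:2])
for p in [(322,265),(322,215),(290,290),(250,282)]: print('side',p,onplane('side',p,0).round(0)[:2],onplane('side',p,60).round(0)[:2])
print('corner',tri([('scene',(288,210)),('side',(322,213))]).round(0),tri([('scene',(286,262)),('side',(321,266))]).round(0))
print(proj('scene',[430,109,130]),proj('side',[430,109,130]),proj('scene',[430,109,0]),proj('side',[430,109,0]))
W();go([430,109,240],down(YAW))
```

```text
scene (270, 262) [464.  56.] [394.  92.]
scene (288, 262) [447.  28.] [379.  67.]
scene (242, 265) [482. 103.] [410. 134.]
side (322, 265) [458.  57.] [443. 121.]
side (322, 215) [ 494. -103.] [475. -23.]
side (290, 290) [500. 134.] [481. 190.]
side (250, 282) [579. 130.] [552. 186.]
corner [465.  18.  96.] [469.  23. -25.]
[248.76618695 217.84946869] [330.36919722 230.14173758] [252.11013233 282.18295494] [330.73865122 285.99695673]
V 250.9 14.2 123.0 Fx,Fy -0.74 -0.08 Fz -1.1 t 7.15
[  36.8  -20.4 -133.9] [ 0.004  0.3   -0.002] t 7.15 F [ 0.2 -0.7 -1.1]
```

```bash
python3 -c "
from h import *
go([429.8,108.8,200],down(np.radians(170)))
R=np.array(ctrl.get_obs()['tcp_rot']);print(R.T@[0,0,1])
print(ctrl.get_obs()['qpos'])"
```

```text
[ 48.5 -20.8 -95.7] [-0.186  0.262 -1.253] t 7.15 F [ 0.2 -0.7 -1.1]
[-0.29577302  0.00374638 -0.9552509 ]
[ 0.27032277  0.05324543 -0.38807906  1.16783568 -0.29790232  1.713493  ]
```

```bash
echo '[{"d": [-10, 0, -40]}, {"d": [-20, 0, -80]}, {"d": [14, -10, -88], "rot": [-0.02, 0.03, -0.14]}, {"d": [48, -21, -96], "rot": [-0.04, 0.06, -0.28]}, {"d": [48, -21, -96], "rot": [-0.06, 0.09, -0.42]}, {"d": [48, -21, -96], "rot": [-0.08, 0.12, -0.56]}, {"d": [48, -21, -96], "rot": [-0.1, 0.145, -0.7]}, {"d": [48, -21, -96], "rot": [-0.13, 0.175, -0.84]}]' | python3 nudge.py 45 110|head -1;  python3 -c "
from h import *
go([429.8,108.8,170],down(np.radians(170)))"
```

```text
t: 7.95
[ 4.2  4.  28.7] [-0.058  0.087 -0.411] t 7.95 F [ 0.6 -0.2  0.7]
```

```bash
echo '[{"d": [4, 4, 5], "rot": [-0.02, 0.03, -0.14]}, {"d": [4, 4, 15], "rot": [-0.04, 0.06, -0.28]}, {"d": [4, 4, 28.7], "rot": [-0.058, 0.087, -0.411]}, {"d": [4.2, 4, 28.7], "rot": [-0.058, 0.087, -0.411]}, {"d": [4.2, 4, 28.7], "rot": [-0.058, 0.087, -0.411]}]' | python3 nudge.py |head -1;  python3 - <<'E'
from h import *
go([429.8,108.8,82],down(np.radians(170)))
C=cam('wrist');im=ctrl.grab_frame('wrist')
print(proj('wrist',[430,109,130],C))
hsv=cv2.cvtColor(im,cv2.COLOR_BGR2HSV);m=cv2.inRange(hsv,(10,110,60),(30,255,255))
ys,xs=np.nonzero(m);print(len(xs),np.percentile(xs,[2,50,98]),np.percentile(ys,[2,50,98]))
for y in range(ys.min(),ys.max(),12): r=xs[ys==y]; print(y,len(r),r.min() if len(r) else 0,r.max() if len(r) else 0)
cv2.imwrite('pics/w3.png',im)
E
```

```text
t: 8.45
[ 0.1  0.1 88.4] [-0.001  0.001 -0.01 ] t 8.45 F [0.3 0.3 0.7]
[321.70376166 227.61112136]
1549 [301. 319. 338.] [177. 228. 249.]
174 2 321 322
186 0 0 0
198 0 0 0
210 23 309 331
222 39 300 338
234 40 300 339
246 26 307 332
```

```bash
echo '[{"d": [0, -1, 40]}, {"d": [0, -1, 80]}, {"d": [0, -1, 88]}, {"d": [0, -1, 88]}]' | python3 nudge.py |head -2;echo '[{}, {}, {}, {}, {}]' | python3 nudge.py 0 110;  python3 -c "
from h import *
W()"
```

```text
t: 8.9
eef_pos: [429.2, 108.8, 82.7]
t: 9.4
eef_pos: [431.6, 109.0, 85.5]
tcp_rot: [[-0.984, 0.178, 0.005], [0.178, 0.984, -0.0], [-0.005, 0.001, -1.0]]
force: [-1.1, -1.2, 6.8]
width: 22.8
finger_force: 107.2
V 325.5 33.4 85.5 Fx,Fy -1.08 1.27 Fz 6.83 t 9.4
```

```bash
echo '[{"d": [0, 0, -20]}, {"d": [0, 0, -70]}, {"d": [0, 0, -120]}, {"d": [0, 0, -160]}, {"d": [0, 0, -160]}, {"d": [0, 0, -160]}]' | python3 nudge.py;  python3 -c "
from h import *
W();go(V(40,0,235),down(np.radians(170)))"
```

```text
t: 10.0
eef_pos: [430.4, 109.2, 244.0]
tcp_rot: [[-0.984, 0.178, 0.004], [0.178, 0.984, 0.0], [-0.004, 0.001, -1.0]]
force: [0.2, -0.2, -4.8]
width: 22.9
finger_force: 109.3
V 325.9 34.5 244.0 Fx,Fy -0.2 -0.17 Fz -4.82 t 10.0
[-121.1 -261.2    9.2] [ 0.001  0.004 -0.005] t 10.0 F [ 0.2 -0.2 -4.8]
```

```bash
echo '[{"d": [-20, -43, 0]}, {"d": [-40, -86, 0]}, {"d": [-60, -130, 0]}, {"d": [-80, -174, 0]}, {"d": [-100, -218, 0]}, {"d": [-121, -261, 0]}, {"d": [-121, -261, 0]}, {"d": [-121, -261, 0]}]' | python3 nudge.py|head -1;  python3 - <<'E'
from h import *
W();go(V(40,0,215),down(np.radians(170)))
C=cam('wrist');im=ctrl.grab_frame('wrist');cv2.imwrite('pics/w4.png',im)
E
```

```text
t: 10.8
V 39.4 1.6 240.6 Fx,Fy 1.04 -0.08 Fz -4.77 t 10.8
[-1.4  1.  25.6] [ 0.001 -0.003 -0.007] t 10.8 F [-0.1  1.  -4.8]
```

```bash
echo '[{"d": [-1.5, 1, 10]}, {"d": [-1.5, 1, 20]}, {"d": [-1.5, 1, 23]}, {"d": [-1.5, 1, 23]}]' | python3 nudge.py|head -1; python3 -c "
from h import *
W()"; for k in 1 2 3 4 5 6; do echo '[{"d": [0, 0, 0.7]}, {"d": [0, 0, 1.5]}]' | python3 nudge.py|head -1; python3 -c "
from h import *
W()"; done
```

```text
t: 11.25
V 41.6 -0.8 219.3 Fx,Fy -0.05 0.53 Fz -4.86 t 11.25
t: 11.45
V 40.7 -1.5 219.2 Fx,Fy -0.66 -0.23 Fz -5.65 t 11.45
t: 11.65
V 40.5 -1.3 217.5 Fx,Fy -0.29 -0.61 Fz -4.4 t 11.65
t: 11.85
V 40.5 -1.2 215.7 Fx,Fy -0.36 0.11 Fz -4.88 t 11.85
t: 12.05
V 40.6 -1.3 214.2 Fx,Fy 0.14 -0.16 Fz -4.37 t 12.05
t: 12.25
V 40.6 -1.3 212.7 Fx,Fy -0.28 0.07 Fz -4.04 t 12.25
t: 12.45
V 40.6 -1.3 211.2 Fx,Fy 0.57 -0.49 Fz -3.77 t 12.45
```

```bash
for k in 1 2 3 4 5 6; do echo '[{"d": [0, 0, 0.5]}, {"d": [0, 0, 1]}]' | python3 nudge.py|head -1; python3 -c "
from h import *
W()"; done
```

```text
t: 12.65
V 40.5 -1.4 210.8 Fx,Fy 0.3 0.79 Fz 1.19 t 12.65
t: 12.85
V 40.6 -1.6 210.6 Fx,Fy 1.86 1.77 Fz 6.67 t 12.85
t: 13.05
V 41.0 -1.6 210.0 Fx,Fy 2.49 1.42 Fz 8.12 t 13.05
t: 13.25
V 41.1 -1.6 209.1 Fx,Fy 2.4 2.78 Fz 9.59 t 13.25
t: 13.45
V 41.1 -1.6 208.1 Fx,Fy 2.46 2.35 Fz 9.08 t 13.45
t: 13.65
V 41.1 -1.6 207.1 Fx,Fy 2.8 3.06 Fz 8.52 t 13.65
```

```bash
for k in 1 2 3 4 ; do echo '[{"d": [0, 0, 0.5]}, {"d": [0, 0, 1]}]' | python3 nudge.py|head -1; python3 -c "
from h import *
W()"; done
```

```text
t: 13.85
V 41.1 -1.6 206.1 Fx,Fy 3.2 2.02 Fz 9.25 t 13.85
t: 14.05
V 41.1 -1.6 205.1 Fx,Fy 2.48 2.2 Fz 9.58 t 14.05
t: 14.25
V 41.2 -1.7 204.4 Fx,Fy 4.44 3.45 Fz 13.46 t 14.25
t: 14.45
V 41.2 -1.9 204.4 Fx,Fy 3.96 3.92 Fz 18.38 t 14.45
```

```bash
echo '[{"d": [0, 0, -10]}, {"d": [0, 0, -20]}, {"d": [0, 0, -20]}]' | python3 nudge.py|head -1; python3 -c "
from h import *
W();go(V(-40,0,217),down(np.radians(170)))"
```

```text
t: 14.75
V 40.3 -1.8 222.5 Fx,Fy 0.23 0.31 Fz -3.76 t 14.75
[-23.  -76.9   5.6] [-0.     0.003 -0.005] t 14.75 F [-0.3  0.2 -3.8]
```

```bash
echo '[{"d": [-12, -39, 0]}, {"d": [-23, -77, 0]}, {"d": [-23, -77, 3]}, {"d": [-23, -77, 6]}, {"d": [-23, -77, 7]}]' | python3 nudge.py|head -1; for k in 1 2 3 4 5; do echo '[{"d": [0, 0, 1]}, {"d": [0, 0, 2]}]' | python3 nudge.py|head -1; python3 -c "
from h import *
W()"; done
```

```text
t: 15.25
t: 15.45
V -38.9 0.5 212.4 Fx,Fy 0.16 0.54 Fz -4.41 t 15.45
t: 15.65
V -39.4 0.5 210.5 Fx,Fy 0.39 0.53 Fz -4.3 t 15.65
t: 15.85
V -39.7 0.6 208.3 Fx,Fy -0.22 -0.4 Fz -4.58 t 15.85
t: 16.05
V -39.8 0.6 206.2 Fx,Fy -0.67 1.26 Fz -3.96 t 16.05
t: 16.25
V -39.8 0.5 204.5 Fx,Fy 1.08 0.44 Fz 1.83 t 16.25
```

```bash
for k in 1 2 3; do echo '[{"d": [0, 0, 0.5]}, {"d": [0, 0, 1]}]' | python3 nudge.py|head -1; python3 -c "
from h import *
W()"; done
```

```text
t: 16.45
V -39.9 0.4 204.5 Fx,Fy 1.76 1.74 Fz 5.8 t 16.45
t: 16.65
V -40.0 0.3 204.4 Fx,Fy 2.76 2.66 Fz 12.25 t 16.65
t: 16.85
V -40.1 0.2 204.4 Fx,Fy 3.08 3.34 Fz 15.88 t 16.85
```

```bash
echo '[{"d": [0, 0, 0.5]}, {"d": [0, 0, 0.5]}]' | python3 nudge.py|grep -E 'force'; echo '[{"d": [0, 0, -8]}, {"d": [0, 0, -16]}, {"d": [0, 0, -16]}]' | python3 nudge.py|head -1; python3 -c "
from h import *
W();go(V(40,0,206),down(np.radians(170)))"
```

```text
force: [-4.1, 2.2, 16.3]
finger_force: 112.8
t: 17.35
V -40.0 0.3 217.6 Fx,Fy -0.13 0.2 Fz -4.78 t 17.35
[24.5 76.2 11.5] [-0.     0.003 -0.004] t 17.35 F [-0.2 -0.2 -4.8]
```

```bash
echo '[{"d": [12, 38, 0]}, {"d": [24, 76, 0]}, {"d": [24, 76, 0]}, {"d": [24, 76, 6]}, {"d": [24, 76, 10]}, {"d": [24, 76, 11]}, {"d": [24, 76, 11]}]' | python3 nudge.py|head -1;python3 -c "
from h import *
W()"; for k in 1 2 ; do echo '[{"d": [0, 0, 1]}, {"d": [0, 0, 2]}]' | python3 nudge.py|head -1; python3 -c "
from h import *
W()"; done
```

```text
t: 18.05
V 39.3 0.2 205.1 Fx,Fy -0.25 -0.01 Fz -4.88 t 18.05
t: 18.25
V 39.4 -0.2 204.5 Fx,Fy 0.4 1.47 Fz 4.82 t 18.25
t: 18.45
V 39.4 -0.5 204.4 Fx,Fy 0.87 4.12 Fz 15.35 t 18.45
```

```bash
echo '[{"d": [0, 0, 0.4]}, {"d": [0, 0, 0.8]}]' | python3 nudge.py|grep -E 'force'; echo '[{"d": [0, 0, -8]}, {"d": [0, 0, -30]}, {"d": [0, 0, -40]}, {"d": [0, 0, -40]}]' | python3 nudge.py|head -1; python3 -c "
from h import *
W();go([430,109,240],down(np.radians(170)))"
```

```text
force: [-5.4, 1.0, 17.7]
finger_force: 112.3
t: 19.05
V 39.6 -0.7 242.4 Fx,Fy 0.35 -0.12 Fz -4.33 t 19.05
[122.3 261.1   1.7] [-0.     0.004 -0.005] t 19.05 F [ 0.1  0.4 -4.3]
```

```bash
echo '[{"d": [20, 43, 0]}, {"d": [40, 86, 0]}, {"d": [61, 130, 0]}, {"d": [81, 174, 0]}, {"d": [102, 218, 0]}, {"d": [122, 261, 0], "rot": [0.0, 0.004, -0.005]}, {"d": [122, 261, 1], "rot": [0, 0.004, -0.005]}, {"d": [122, 261, 1], "rot": [0, 0.004, -0.005]}]' | python3 nudge.py|head -1;echo '[{"d": [0, 0, 40]}, {"d": [0, 0, 80]}, {"d": [0, 0, 120]}, {"d": [0, 0, 140]}, {"d": [0, 0, 148]}, {"d": [0, 0, 148]}]' | python3 nudge.py;python3 -c "
from h import *
go([430,109,85.5],down(np.radians(170)))"
```

```text
t: 19.85
t: 20.45
eef_pos: [428.6, 108.0, 90.8]
tcp_rot: [[-0.985, 0.175, -0.005], [0.175, 0.985, -0.0], [0.004, -0.001, -1.0]]
force: [-0.1, -0.1, -4.6]
width: 22.9
finger_force: 111.4
[-1.2  1.2  5.3] [-0.001 -0.004 -0.001] t 20.45 F [-0.1 -0.1 -4.6]
```

```bash
echo '[{"d": [0, 0, 2], "rot": [0, -0.004, 0]}, {"d": [0, 0, 4], "rot": [0, -0.008, 0]}, {"d": [0, 0, 4.5], "rot": [0, -0.008, 0]}, {"d": [0, 0, 5], "rot": [0, -0.008, 0]}]' | python3 nudge.py|sed -n '2,4p';for k in 1 2; do echo '[{"d": [0, 0, 0.4]}, {"d": [0, 0, 0.8]}]' | python3 nudge.py|sed -n '2,4p';done
```

```text
eef_pos: [429.4, 109.3, 87.4]
tcp_rot: [[-0.985, 0.173, 0.007], [0.173, 0.985, -0.001], [-0.007, 0.001, -1.0]]
force: [0.3, -0.1, -4.1]
eef_pos: [429.1, 109.3, 86.1]
tcp_rot: [[-0.985, 0.173, 0.006], [0.173, 0.985, -0.001], [-0.006, 0.0, -1.0]]
force: [-0.0, 0.7, -4.8]
eef_pos: [429.2, 109.2, 85.5]
tcp_rot: [[-0.985, 0.173, 0.006], [0.173, 0.985, -0.001], [-0.006, 0.0, -1.0]]
force: [-1.1, -0.8, 1.2]
```

Standing on the bench. Release by opening slightly, then rise.

```bash
echo '[{}, {}, {}, {}]' | python3 nudge.py 45|tail -3; echo '[{"d": [0, 0, -10]}, {"d": [0, 0, -40]}, {"d": [0, 0, -90]}, {"d": [0, 0, -140]}, {"d": [0, 0, -140]}]' | python3 nudge.py|head -2
python3 - <<'E'
from h import *
go(V(125,-15.5,170),down(YAW,-.3));go(V(125,-15.5,50),down(YAW,-.3))
a=ctrl.grab_frame('scene');b=ctrl.grab_frame('side');cv2.imwrite('pics/s3.png',a);cv2.imwrite('pics/d3.png',b)
A=crop('',325,150,80,80,5,img=a);B=crop('',300,145,80,80,5,img=b)
C=crop('',220,200,80,100,2,img=a)
o=np.zeros((600,800,3),np.uint8);o[:400,:400]=A;o[:400,400:]=B;o[400:,:160]=C
D=crop('',300,215,60,100,2,img=b);o[400:,200:320]=D
cv2.imwrite('pics/chk.png',o)
E
```

```text
force: [-0.2, -0.6, -0.0]
width: 45.0
finger_force: 0.0
t: 22.15
eef_pos: [431.0, 110.0, 232.7]
[-107.2 -177.4   63.6] [ 0.203 -0.248  1.249] t 22.15 F [0.6 0.3 0.3]
[-105.3 -177.9  183.6] [ 0.203 -0.248  1.249] t 22.15 F [0.6 0.3 0.3]
```

View pics/chk.png

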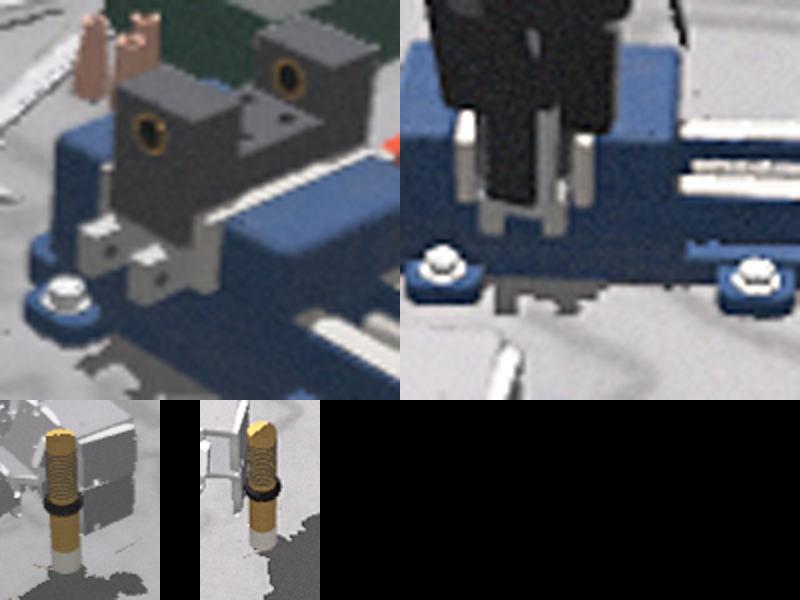

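```bash
echo '[{"d": [-13, -22, 0], "rot": [0.022, -0.027, 0.138]}, {"d": [-26, -44, 0], "rot": [0.045, -0.055, 0.277]}, {"d": [-39, -66, 0], "rot": [0.067, -0.082, 0.415]}, {"d": [-52, -88, 0], "rot": [0.09, -0.11, 0.555]}, {"d": [-65, -110, 0], "rot": [0.112, -0.138, 0.69]}, {"d": [-78, -132, 0], "rot": [0.135, -0.165, 0.83]}, {"d": [-91, -154, 20], "rot": [0.158, -0.193, 0.97]}, {"d": [-107, -177, 50], "rot": [0.18, -0.22, 1.11]}]' | python3 nudge.py 0 40|head -1; python3 -c "
from h import *
W();go(V(118,-15.5,90),down(YAW,-.3))"
```

```text
t: 23.05
V 124.1 -12.1 175.7 Fx,Fy -0.96 0.56 Fz -0.18 t 23.05
[16.7  4.8 84.2] [ 0.013 -0.026  0.137] t 23.05 F [-0.4 -1.  -0.2]
```

```bash
echo '[{"d": [8, 2, 40], "rot": [0.013, -0.026, 0.137]}, {"d": [17, 5, 84], "rot": [0.013, -0.026, 0.137]}, {"d": [17, 5, 84], "rot": [0.013, -0.026, 0.137]}]' | python3 nudge.py|head -1; python3 -c "
from h import *
W();go(V(98,-16.2,48.5),down(YAW,-.3))"
```

```text
t: 23.35
V 120.0 -9.8 83.1 Fx,Fy -1.02 -0.04 Fz -0.11 t 23.35
[-11.1   6.8  39.4] [-0.014 -0.004  0.009] t 23.35 F [ 0.2 -1.  -0.1]
```

```bash
echo '[{"d": [5, 7, 25], "rot": [-0.014, -0.004, 0.009]}, {"d": [10, 7, 33], "rot": [-0.014, -0.004, 0.009]}, {"d": [0, 7, 36], "rot": [-0.014, -0.004, 0.009]}, {"d": [-11, 7, 39.4], "rot": [-0.014, -0.004, 0.009]}, {"d": [-11, 7, 39.4], "rot": [-0.014, -0.004, 0.009]}, {"d": [-11, 7, 39.4], "rot": [-0.014, -0.004, 0.009]}]' | python3 nudge.py|head -1; python3 -c "
from h import *
W();go(V(88,-15.5,48.5),down(YAW,-.3))"
```

```text
t: 23.95
V 96.6 -22.6 57.0 Fx,Fy 0.55 -0.05 Fz 0.43 t 23.95
[-5.7 -7.2 10.6] [ 0.014  0.002 -0.005] t 23.95 F [-0.   0.6  0.4]
```

```bash
echo '[{"d": [2, -7, 8], "rot": [0.014, 0, 0]}, {"d": [0, -7, 9], "rot": [0.014, 0, 0]}, {"d": [-5, -7, 10.5], "rot": [0.014, 0, -0.005]}, {"d": [-5, -7, 10.5], "rot": [0.014, 0, -0.005]}]' | python3 nudge.py|head -1; python3 -c "
from h import *
W();go(V(88,-15.5,48.5),down(YAW,-.3))"; for k in 1 2 3; do echo '[{"d": [-1, 0, 0.3]}, {"d": [-1.4, 0, 0.45]}]' | python3 nudge.py|head -1; python3 -c "
from h import *
W()"; done
```

```text
t: 24.35
V 89.0 -15.3 47.1 Fx,Fy -0.45 -0.93 Fz -0.77 t 24.35
[-1.4  0.2 -1.1] [-0.001  0.002  0.001] t 24.35 F [ 1.  -0.3 -0.8]
t: 24.55
V 87.9 -15.4 47.2 Fx,Fy 0.78 -1.08 Fz 0.32 t 24.55
t: 24.75
V 86.4 -15.4 47.2 Fx,Fy -0.14 0.87 Fz 0.36 t 24.75
t: 24.95
V 85.1 -15.3 47.0 Fx,Fy 1.31 0.05 Fz -0.68 t 24.95
```

```bash
for k in 1 2 3; do echo '[{"d": [-0.4, 0, 0.1]}, {"d": [-0.7, 0, 0.2]}]' | python3 nudge.py|head -1; python3 -c "
from h import *
W()"; done
```

```text
t: 25.15
V 84.8 -15.4 47.0 Fx,Fy 4.24 0.32 Fz 1.27 t 25.15
t: 25.35
V 83.9 -15.4 47.1 Fx,Fy 4.0 0.45 Fz 0.77 t 25.35
t: 25.55
V 83.0 -15.3 47.1 Fx,Fy 4.7 -0.36 Fz 0.59 t 25.55
```

```bash
echo '[{"d": [10, 0, -3]}, {"d": [25, 0, -30]}, {"d": [25, 0, -75]}, {"d": [25, 0, -120]}, {"d": [25, 0, -160]}]' | python3 nudge.py|head -1; python3 -c "
from h import *
W();go([430,109.5,215],down(np.radians(170)))"
```

```text
t: 26.05
V 154.8 -15.3 194.5 Fx,Fy 0.82 -0.68 Fz -0.35 t 26.05
[157.4 -50.  -70.8] [-0.192  0.262 -1.25 ] t 26.05 F [ 0.6  0.9 -0.3]
```

```bash
echo '[{"d": [20, -6, -9], "rot": [-0.02, 0.03, -0.14]}, {"d": [40, -12, -18], "rot": [-0.04, 0.06, -0.28]}, {"d": [60, -19, -27], "rot": [-0.06, 0.09, -0.42]}, {"d": [80, -25, -36], "rot": [-0.085, 0.118, -0.56]}, {"d": [100, -32, -45], "rot": [-0.105, 0.147, -0.7]}, {"d": [120, -38, -54], "rot": [-0.13, 0.176, -0.84]}, {"d": [140, -44, -63], "rot": [-0.15, 0.205, -0.98]}, {"d": [157, -50, -71], "rot": [-0.17, 0.235, -1.12]}]' | python3 nudge.py 45 110|head -1;  python3 -c "
from h import *
go([430,109.5,175],down(np.radians(170)))"
```

```text
t: 26.85
[ 0.7  1.1 38.8] [-0.02   0.024 -0.124] t 26.85 F [-0.4  1.  -0.4]
```

```bash
echo '[{"d": [1, 1, 20], "rot": [-0.02, 0.024, -0.124]}, {"d": [1, 1, 38.8], "rot": [-0.02, 0.024, -0.124]}, {"d": [1, 1, 38.8], "rot": [-0.02, 0.024, -0.124]}, {"d": [1, 1, 38.8], "rot": [-0.02, 0.024, -0.124]}]' | python3 nudge.py |head -1;  python3 -c "
from h import *
go([429.5,109.3,85],down(np.radians(170)))"
```

```text
t: 27.25
[ 0.7  0.6 89.9] [-0.001  0.    -0.006] t 27.25 F [-0.2  0.1  0.3]
```

```bash
echo '[{"d": [0.5, 0.5, 40]}, {"d": [0.5, 0.5, 80]}, {"d": [0.5, 0.5, 90]}, {"d": [0.5, 0.5, 90]}]' | python3 nudge.py |head -2;echo '[{}, {}, {}, {}]' | python3 nudge.py 0 110;  echo '[{"d": [0, 0, -20]}, {"d": [0, 0, -70]}, {"d": [0, 0, -120]}, {"d": [0, 0, -155]}, {"d": [0, 0, -155]}]' | python3 nudge.py|head -1;  python3 -c "
from h import *
W();go(V(40,0,235),down(np.radians(170)))"
```

```text
t: 27.65
eef_pos: [429.3, 109.2, 84.5]
t: 28.05
eef_pos: [431.4, 109.3, 87.2]
tcp_rot: [[-0.984, 0.18, 0.004], [0.18, 0.984, -0.001], [-0.004, 0.0, -1.0]]
force: [-2.0, -3.1, 7.0]
width: 23.1
finger_force: 107.2
t: 28.55
V 326.5 32.5 245.9 Fx,Fy 0.89 -0.69 Fz -5.04 t 28.55
[-119.8 -262.3   10.9] [ 0.004  0.01  -0.006] t 28.55 F [ 0.6  1.  -5. ]
```

```bash
echo '[{"d": [-20, -43, 0]}, {"d": [-40, -87, 0]}, {"d": [-60, -131, 0]}, {"d": [-80, -175, 0]}, {"d": [-100, -219, 0]}, {"d": [-120, -262, 0], "rot": [0, 0.01, 0]}, {"d": [-120, -262, 10], "rot": [0, 0.01, 0]}, {"d": [-120, -262, 11], "rot": [0, 0.01, 0]}]' | python3 nudge.py|head -1;  echo '[{"d": [0, 0, 12]}, {"d": [0, 0, 20]}, {"d": [0, 0, 23]}, {"d": [0, 0, 23]}]' | python3 nudge.py|head -1; python3 -c "
from h import *
W();go(V(40,0,208),down(np.radians(170)))"
```

```text
t: 29.35
t: 29.75
V 41.1 2.5 206.3 Fx,Fy 0.66 -0.16 Fz -0.76 t 29.75
[-2.7 -0.3 -1.7] [-0.    -0.009 -0.004] t 29.75 F [ 0.1  0.7 -0.8]
```

```bash
echo '[{"d": [0, 0, 1.5]}, {"d": [0, 0, 3]}, {"d": [0, 0, 3]}]' | python3 nudge.py|head -1; python3 -c "
from h import *
W()";echo '[{"d": [0, 0, 0.5]}, {"d": [0, 0, 0.5]}]' | python3 nudge.py|head -1; python3 -c "
from h import *
W()"
```

```text
t: 30.05
V 40.8 2.0 206.1 Fx,Fy 3.05 5.22 Fz 15.11 t 30.05
t: 30.25
V 40.8 1.9 206.1 Fx,Fy 3.88 6.03 Fz 17.22 t 30.25
```

```bash
echo '[{"d": [0, 0, 0.6]}, {"d": [0, 0, 0.6]}]' | python3 nudge.py|head -1; python3 -c "
from h import *
W()";echo '[{"d": [0, 0, -8]}, {"d": [0, 0, -14]}, {"d": [0, 0, -14]}]' | python3 nudge.py|head -1; python3 -c "
from h import *
W();go(V(-40,0,208.5),down(np.radians(170)))"
```

```text
t: 30.45
V 40.8 1.8 206.1 Fx,Fy 3.45 6.3 Fz 21.09 t 30.45
t: 30.75
V 40.0 1.9 216.2 Fx,Fy -0.14 -0.12 Fz -3.31 t 30.75
[-26.7 -75.5   7.5] [-0.    -0.009 -0.006] t 30.75 F [ 0.1 -0.1 -3.3]
```

```bash
echo '[{"d": [-13, -38, 0]}, {"d": [-26.5, -75.5, 0]}, {"d": [-26.5, -75.5, 4], "rot": [0, -0.008, 0]}, {"d": [-26.5, -75.5, 7], "rot": [0, -0.008, 0]}, {"d": [-26.5, -75.5, 8], "rot": [0, -0.008, 0]}, {"d": [-26.5, -75.5, 8], "rot": [0, -0.008, 0]}]' | python3 nudge.py|head -1;  python3 -c "
from h import *
W()"; for k in 1 2; do echo '[{"d": [0, 0, 1.2]}, {"d": [0, 0, 2.5]}]' | python3 nudge.py|head -1; python3 -c "
from h import *
W()";done
```

```text
t: 31.35
V -39.1 0.7 207.1 Fx,Fy 0.25 0.92 Fz -5.0 t 31.35
t: 31.55
V -39.6 0.2 206.2 Fx,Fy 0.78 1.71 Fz 7.6 t 31.55
t: 31.75
V -39.8 -0.1 206.1 Fx,Fy 3.52 4.26 Fz 19.33 t 31.75
```

```bash
echo '[{"d": [0, 0, 0.2]}, {"d": [0, 0, 0.2]}]' | python3 nudge.py|grep ^force;echo '[{"d": [0, 0, -8]}, {"d": [0, 0, -14]}, {"d": [0, 0, -14]}]' | python3 nudge.py|head -1; python3 -c "
from h import *
W();go(V(40,-1,208.5),down(np.radians(170)))"
```

```text
force: [-2.3, 1.9, 15.3]
t: 32.25
V -40.2 0.2 217.0 Fx,Fy 0.16 -0.48 Fz -3.12 t 32.25
[23.7 76.6  8.5] [-0.001 -0.    -0.006] t 32.25 F [ 0.5  0.2 -3.1]
```

```bash
echo '[{"d": [12, 38, 0]}, {"d": [23.7, 76.6, 0]}, {"d": [23.7, 76.6, 4]}, {"d": [23.7, 76.6, 8]}, {"d": [23.7, 76.6, 9]}, {"d": [23.7, 76.6, 9]}]' | python3 nudge.py|head -1;  python3 -c "
from h import *
W()"; for k in 1 2; do echo '[{"d": [0, 0, 1.2]}, {"d": [0, 0, 2.5]}]' | python3 nudge.py|head -1; python3 -c "
from h import *
W()";done
```

```text
t: 32.85
V 39.5 -0.5 206.8 Fx,Fy 0.23 0.1 Fz -3.86 t 32.85
t: 33.05
V 39.3 -1.0 206.2 Fx,Fy 1.1 2.39 Fz 11.2 t 33.05
t: 33.25
V 39.2 -1.3 206.1 Fx,Fy 2.25 5.82 Fz 23.54 t 33.25
```

```bash
echo '[{"d": [0, 0, -8]}, {"d": [0, 0, -14]}, {"d": [-12, -38, -14]}, {"d": [-24.5, -76, -14]}, {"d": [-24.5, -76, -8]}, {"d": [-24.5, -76, -5]}, {"d": [-24.5, -76, -5]}]' | python3 nudge.py|head -1;  python3 -c "
from h import *
W()"; echo '[{"d": [0, 0, 1.2]}, {"d": [0, 0, 2.5]}, {"d": [0, 0, 3.7]}, {"d": [0, 0, 4.5]}]' | python3 nudge.py|head -1; python3 -c "
from h import *
W()"
```

```text
t: 33.95
V -39.4 -0.1 206.8 Fx,Fy 0.21 -0.09 Fz -4.21 t 33.95
t: 34.35
V -39.1 -0.8 206.1 Fx,Fy 2.64 4.58 Fz 15.85 t 34.35
```

```bash
echo '[{"d": [0, 0, 0.6]}, {"d": [0, 0, 0.9]}]' | python3 nudge.py|grep ^force;echo '[{"d": [0, 0, -8]}, {"d": [0, 0, -25]}, {"d": [0, 0, -35]}, {"d": [0, 0, -35]}]' | python3 nudge.py|head -1; python3 -c "
from h import *
W();go([430,109,243],down(np.radians(170)))"
```

```text
force: [-5.1, 1.7, 19.0]
t: 34.95
V -39.8 -1.1 238.3 Fx,Fy 0.15 -0.22 Fz -4.54 t 34.95
[147.5 336.3  -5. ] [-0.001  0.001 -0.006] t 34.95 F [ 0.2  0.2 -4.5]
```

```bash
echo '[{"d": [18, 42, -5]}, {"d": [37, 84, -5]}, {"d": [55, 126, -5]}, {"d": [74, 168, -5]}, {"d": [92, 210, -5]}, {"d": [110, 252, -5]}, {"d": [129, 294, -5]}, {"d": [147.5, 336, -5]}]' | python3 nudge.py|head -1;echo '[{"d": [0, 0, 40]}, {"d": [0, 0, 85]}, {"d": [0, 0, 125]}, {"d": [0, 0, 142]}, {"d": [0, 0, 148]}, {"d": [0, 0, 148]}]' | python3 nudge.py;python3 -c "
from h import *
go([430,109,87.2],down(np.radians(170)))"
```

```text
t: 35.75
t: 36.35
eef_pos: [428.6, 108.6, 93.3]
tcp_rot: [[-0.984, 0.18, -0.003], [0.18, 0.984, -0.0], [0.003, -0.001, -1.0]]
force: [0.3, -0.7, -3.9]
width: 22.6
finger_force: 111.0
[-1.4  0.7  6.1] [-0.001 -0.003 -0.006] t 36.35 F [ 0.3 -0.7 -3.9]
```

```bash
echo '[{"d": [0, 0, 2], "rot": [0, -0.004, 0]}, {"d": [0, 0, 4], "rot": [0, -0.007, 0]}, {"d": [0, 0, 5.5], "rot": [0, -0.007, 0]}, {"d": [0, 0, 6], "rot": [0, -0.007, 0]}]' | python3 nudge.py|sed -n '2,4p';for k in 1 2; do echo '[{"d": [0, 0, 0.4]}, {"d": [0, 0, 0.8]}]' | python3 nudge.py|sed -n '2,4p';done
```

```text
eef_pos: [429.4, 108.7, 88.5]
tcp_rot: [[-0.984, 0.18, 0.006], [0.18, 0.984, -0.001], [-0.006, 0.0, -1.0]]
force: [-1.1, 0.6, -3.9]
eef_pos: [429.3, 108.7, 87.4]
tcp_rot: [[-0.984, 0.18, 0.006], [0.18, 0.984, -0.001], [-0.006, -0.0, -1.0]]
force: [-0.0, 0.5, -4.9]
eef_pos: [429.6, 108.7, 87.2]
tcp_rot: [[-0.984, 0.18, 0.006], [0.18, 0.984, -0.001], [-0.007, 0.0, -1.0]]
force: [-2.0, -1.3, 5.6]
```

```bash
echo '[{"d": [0, 0, -0.5]}, {"d": [0, 0, -0.5]}]' | python3 nudge.py|grep ^force; echo '[{}, {}, {}, {}]' | python3 nudge.py 45|tail -3; echo '[{"d": [0, 0, -10]}, {"d": [0, 0, -45]}, {"d": [0, 0, -95]}, {"d": [0, 0, -140]}, {"d": [0, 0, -140]}]' | python3 nudge.py|head -2
python3 - <<'E'
from h import *
a=ctrl.grab_frame('scene');cv2.imwrite('pics/s4.png',a)
b=cv2.imread('pics/s3.png')
# drift + parallels change vs earlier picture
print('drift diff',cv2.absdiff(a,b)[200:300,235:270].mean())
d=np.array([AX[0],AX[1]])
for y in (-15.5,15.5):
  for im,n in ((cv2.imread('pics/scene0.png'),'0'),(b,'3'),(a,'4')):
    # profile of grey along the parallel top, y shifted +7 (scene bias)
    print(y,n,[int(cv2.remap(im,*[np.float32([[c]]) for c in proj('scene',V(x,y+7,61))],cv2.INTER_LINEAR).mean()) for x in range(60,106,2)])
go(V(125,-15.5,170),down(YAW,-.3))
E
```

```text
force: [-2.1, -1.0, 0.9]
force: [-0.0, 0.9, 0.6]
width: 45.0
finger_force: 0.0
t: 38.25
eef_pos: [431.0, 109.5, 234.0]
drift diff 4.730761904761905
-15.5 0 [136, 143, 141, 157, 149, 141, 165, 158, 143, 150, 155, 139, 138, 161, 144, 141, 159, 149, 117, 91, 91, 90, 77]
-15.5 3 [124, 176, 211, 209, 210, 216, 212, 187, 148, 105, 102, 87, 68, 52, 54, 53, 54, 56, 69, 94, 105, 94, 75]
-15.5 4 [124, 175, 211, 210, 210, 217, 215, 157, 116, 96, 81, 65, 54, 54, 55, 54, 54, 57, 73, 95, 104, 95, 76]
15.5 0 [139, 143, 151, 160, 143, 142, 162, 149, 148, 161, 148, 145, 154, 145, 130, 146, 147, 137, 154, 124, 98, 92, 93]
15.5 3 [101, 111, 141, 167, 153, 152, 172, 156, 119, 101, 100, 100, 90, 71, 54, 51, 54, 55, 53, 52, 54, 58, 55]
15.5 4 [103, 123, 140, 165, 150, 149, 173, 156, 119, 100, 99, 100, 90, 71, 56, 54, 54, 56, 51, 55, 57, 57, 58]
[-109.4 -175.6   61.7] [ 0.198 -0.251  1.244] t 38.3 F [-0.1  0.1 -0.9]
```

```bash
echo '[{"d": [-13, -22, 0], "rot": [0.022, -0.027, 0.138]}, {"d": [-26, -44, 0], "rot": [0.045, -0.055, 0.277]}, {"d": [-39, -66, 0], "rot": [0.067, -0.082, 0.415]}, {"d": [-52, -88, 0], "rot": [0.09, -0.11, 0.555]}, {"d": [-65, -110, 0], "rot": [0.112, -0.138, 0.69]}, {"d": [-78, -132, 0], "rot": [0.135, -0.165, 0.83]}, {"d": [-91, -154, 20], "rot": [0.158, -0.193, 0.97]}, {"d": [-109, -176, 50], "rot": [0.18, -0.22, 1.11]}]' | python3 nudge.py 0 40|head -1; echo '[{"d": [0, 0, 40], "rot": [0.013, -0.026, 0.137]}, {"d": [0, 0, 60], "rot": [0.013, -0.026, 0.137]}, {"d": [0, 0, 60], "rot": [0.013, -0.026, 0.137]}]' | python3 nudge.py|head -1; python3 -c "
from h import *
W();go(V(105,-15.5,48.5),down(YAW,-.3))"
```

```text
t: 39.1
t: 39.4
V 108.5 -10.3 115.6 Fx,Fy 0.32 0.56 Fz 0.58 t 39.4
[16.3  5.9 65.1] [-0.011 -0.003  0.001] t 39.4 F [-0.6  0.2  0.6]
```

```bash
echo '[{"d": [16, 6, 30], "rot": [-0.01, 0, 0]}, {"d": [16, 6, 60], "rot": [-0.01, 0, 0]}, {"d": [16, 6, 65], "rot": [-0.01, 0, 0]}, {"d": [16, 6, 65], "rot": [-0.01, 0, 0]}]' | python3 nudge.py|head -1; python3 -c "
from h import *
W();go(V(86,-15.5,48.5),down(YAW,-.3))"
```

```text
t: 39.8
V 104.7 -18.7 53.3 Fx,Fy -0.42 -0.9 Fz 0.37 t 39.8
[-16.5  -3.2  10. ] [ 0.006 -0.002 -0.001] t 39.8 F [ 0.9 -0.3  0.4]
```

```bash
echo '[{"d": [-5, -3, 6], "rot": [0.006, 0, 0]}, {"d": [-11, -3, 8.5], "rot": [0.006, 0, 0]}, {"d": [-16.5, -3, 10], "rot": [0.006, 0, 0]}, {"d": [-16.5, -3, 10], "rot": [0.006, 0, 0]}]' | python3 nudge.py|head -1; python3 -c "
from h import *
W()"; for k in 1 2 3 4; do echo '[{"d": [-0.5, 0, 0.15]}, {"d": [-0.8, 0, 0.25]}]' | python3 nudge.py|head -1; python3 -c "
from h import *
W()"; done
```

```text
t: 40.2
V 85.0 -16.5 49.0 Fx,Fy 0.03 -0.35 Fz -0.46 t 40.2
t: 40.4
V 85.0 -16.1 48.4 Fx,Fy -0.27 0.47 Fz -0.27 t 40.4
t: 40.6
V 84.3 -16.1 48.2 Fx,Fy -0.48 -0.26 Fz -0.12 t 40.6
t: 40.8
V 83.4 -16.1 48.2 Fx,Fy 0.23 0.15 Fz 0.51 t 40.8
t: 41.0
V 83.0 -16.1 48.1 Fx,Fy 3.89 -0.15 Fz 0.97 t 41.0
```

```bash
for k in 1 2; do echo '[{"d": [-0.2, 0, 0.06]}, {"d": [-0.2, 0, 0.06]}]' | python3 nudge.py|head -1; python3 -c "
from h import *
W()"; done
```

```text
t: 41.2
V 82.9 -16.1 48.1 Fx,Fy 5.11 0.69 Fz 0.99 t 41.2
t: 41.4
V 82.8 -16.1 48.1 Fx,Fy 6.51 0.07 Fz 2.0 t 41.4
```

```bash
echo '[{"d": [0.2, 0, -0.06]}, {"d": [0.2, 0, -0.06]}, {"d": [0.2, 0, -0.06]}, {"d": [0.2, 0, -0.06]}, {"d": [0.2, 0, -0.06]}]' | python3 nudge.py|head -1; python3 -c "
from h import *
W()"; echo '[{"d": [0.05, 0, 0]}, {"d": [0.05, 0, 0]}, {"d": [0.05, 0, 0]}, {"d": [0.05, 0, 0]}, {"d": [0.05, 0, 0]}, {"d": [0.05, 0, 0]}]' | python3 nudge.py|head -1; python3 -c "
from h import *
W()";  echo '[{"d": [10, 0, -3]}, {"d": [20, 0, -20]}, {"d": [20, -12, -27]}, {"d": [20, -31, -27]}, {"d": [20, -31, -15]}, {"d": [20, -31, -6]}, {"d": [20, -31, -6]}]' | python3 nudge.py|head -1; python3 -c "
from h import *
W();go(V(87,15.5,48.5),down(YAW,-.3))"
```

```text
t: 41.9
V 82.9 -16.1 48.1 Fx,Fy 5.0 1.09 Fz 2.08 t 41.9
t: 42.5
V 82.9 -16.1 48.1 Fx,Fy 5.66 0.04 Fz 1.22 t 42.5
t: 43.2
V 102.9 15.8 46.3 Fx,Fy -0.96 0.56 Fz 0.2 t 43.2
[-15.9   0.3   2.6] [-0.002 -0.002 -0.001] t 43.2 F [-0.4 -1.   0.2]
```

Fixed parallel held steady at about 5 N. Now the moving one.

```bash
echo '[{"d": [-6, 0, 1]}, {"d": [-12, 0, 2]}, {"d": [-16, 0, 2.6]}, {"d": [-16, 0, 2.6]}]' | python3 nudge.py|head -1; python3 -c "
from h import *
W()"; for k in 1 2 3 4; do echo '[{"d": [-0.3, 0, 0.1]}, {"d": [-0.6, 0, 0.2]}]' | python3 nudge.py|head -1; python3 -c "
from h import *
W()"; done
```

```text
t: 43.6
V 86.5 14.6 50.6 Fx,Fy 0.94 -0.15 Fz 0.2 t 43.6
t: 43.8
V 86.6 14.9 50.2 Fx,Fy 0.51 -0.75 Fz -0.29 t 43.8
t: 44.0
V 86.0 14.9 50.2 Fx,Fy -0.01 0.11 Fz -0.13 t 44.0
t: 44.2
V 85.4 14.9 50.2 Fx,Fy 0.4 0.01 Fz 0.01 t 44.2
t: 44.4
V 84.7 14.9 50.2 Fx,Fy -0.03 -0.47 Fz 0.32 t 44.4
```

```bash
for k in 1 2 3; do echo '[{"d": [-0.3, 0, 0.1]}, {"d": [-0.4, 0, 0.12]}]' | python3 nudge.py|head -1; python3 -c "
from h import *
W()"; done
```

```text
t: 44.6
V 84.2 14.9 50.2 Fx,Fy 0.75 0.4 Fz 0.26 t 44.6
t: 44.8
V 84.1 14.9 50.1 Fx,Fy 1.51 0.28 Fz 0.06 t 44.8
t: 45.0
V 83.9 14.9 50.1 Fx,Fy 5.29 0.88 Fz 2.39 t 45.0
```

Hold this push for a second, then withdraw clear.

```bash
for k in 1 2; do echo '[{}, {}, {}, {}, {}]' | python3 nudge.py|head -1; python3 -c "
from h import *
W()";done; echo '[{"d": [10, 0, -3]}, {"d": [25, 0, -30]}, {"d": [25, 0, -75]}, {"d": [25, 0, -120]}, {"d": [25, 0, -160]}, {"d": [25, 0, -160]}]' | python3 nudge.py|head -1
python3 - <<'E'
from h import *
W()
a=ctrl.grab_frame('scene');cv2.imwrite('pics/s5.png',a);b=cv2.imread('pics/s4.png')
print('drift diff',cv2.absdiff(a,b)[205:295,240:265].mean())
for y in (-15.5,15.5):
  for im in (b,a):
    print(y,[int(cv2.remap(im,*[np.float32([[c]]) for c in proj('scene',V(x,y+7,61))],cv2.INTER_LINEAR).mean()) for x in range(60,90,2)])
E
```

```text
t: 45.5
V 83.9 14.9 50.1 Fx,Fy 5.64 0.65 Fz 1.2 t 45.5
t: 46.0
V 83.9 14.9 50.1 Fx,Fy 4.65 0.87 Fz 1.64 t 46.0
t: 46.6
V 155.0 12.3 201.4 Fx,Fy -0.54 -0.46 Fz -0.04 t 46.6
drift diff 12.114222222222223
-15.5 [124, 175, 211, 210, 210, 217, 215, 157, 116, 96, 81, 65, 54, 54, 55]
-15.5 [133, 185, 219, 218, 218, 224, 221, 164, 124, 103, 86, 70, 58, 55, 56]
15.5 [103, 123, 140, 165, 150, 149, 173, 156, 119, 100, 99, 100, 90, 71, 56]
15.5 [107, 128, 145, 172, 159, 158, 180, 162, 125, 107, 106, 107, 96, 75, 56]
```

Run:
```python
from h import *
for f in ('s4','s5'):
    im=cv2.imread(f'pics/{f}.png');m=cv2.inRange(cv2.cvtColor(im,cv2.COLOR_BGR2HSV),(8,100,50),(32,255,255))[205:295,235:275]
    ys,xs=np.nonzero(m);print(f,len(xs),xs.min(),xs.max(),ys.min(),ys.max(),np.median(xs))
print(ctrl.close_job())
```

```text
s4 578 9 24 10 71 17.0
s5 575 8 24 10 71 17.0
the job is handed in; nothing more can be done
None
```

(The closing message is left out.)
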